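# Clamp the solar panel in its holder

### The job

Secure the small solar panel in its holder: with the back of a finger swing the steel clamp strap across the panel until it is fully home against the cam post, and only then push the upright cam lever all the way down, outward, away from the panel. Only push, never lift or carry: the panel stays lying in its nest, and leave the beaker, the brass weight and the meter where they stand.

Things in the scene. Friction and masses are not known exactly. Their poses are not given: they have to be found in the camera images.
- holder: Fixed black base plate 180 x 235 x 12 mm (x, y, z) with the clamp and the panel's central nest. Origin on the table, z up; plate spans x +-90, y -110 to +125 mm. In its frame: strap pivot (vertical) at (0, -85) mm; aluminium cam post 16 x 26 mm, 68 mm high, centred at (25, 85) mm; lever hinge axis parallel to x through (0, 85, 52) mm.
- strap_arm (a joint): Angle of the steel clamp strap about its vertical pivot, rad. 0 = closed: it lies along the holder's +y across the panel, against the cam post (hard stop). Grows as it opens, anticlockwise from above; at 1.57 it points along the holder's -x, beside the panel. Starts at 1.2 to 1.75. Friction hinge, 0.12 N m (about 2 N at mid length); stays where left.
- strap_mid (a point): Point on the strap's centre line, 75 mm from its pivot, 54 mm above the table. The strap is L-shaped: a foot 24 mm wide, 28 to 32 mm above the table, reaching 177 mm from the pivot; an upright web, 6 mm thick, top at 54 mm, 5 to 135 mm from the pivot, on the edge to be pushed (holder's -x side when closed), outer face 12 mm from the centre line.
- cam_lever (a joint): Angle of the cam lever about its horizontal hinge axis, rad. 0 = upright; grows as it goes over outward (to the holder's +y) and down; 1.5 = fully down, nearly level, 52 mm above the table (hard stop). Starts at 0 to 0.35. Friction hinge, 0.2 N m (about 3 N at 65 mm from the axis), no spring: stays where left.
- lever_tip (a point): Middle of the lever's free end, 90 mm from its hinge axis. The lever is a pale grey paddle 26 mm wide (along the hinge) and 10 mm thick, from 34 to 90 mm from the axis, on an 8 mm thick stem with a cam at its root. When down, its free end overhangs the plate's edge.
- panel: Loose solar panel, pale frame with four dark cells, 134 x 100 x 10 mm, 0.16 kg, lying in the nest, top 22 mm above the table. Origin at the middle of its underside, axes as the holder's.
- beaker: Clear open beaker, 64 mm across, 85 mm high, loose, standing beyond the holder (its +x side); origin at the middle of its underside.
- weight: Brass knobbed weight, 42 mm across, 58 mm high, 0.3 kg, loose, standing beyond the holder (its +x side); origin at the middle of its underside.
- meter: Grey handheld meter with a black dial, 110 x 66 x 38 mm, loose, lying beside the holder on the strap pivot's side; origin at the middle of its underside.
Not all that is in view belongs to the job. Of the things that look like the panel, the smallest one is meant.

How it is judged:
By the outcome, as a careful person would: the job done as asked, in the order asked, and still so for the second after the job is handed in, with the robot touching nothing.
It also fails if it takes over 45 s, if anything falls off the work surface, if the arm or the gripper's body presses on something with over 40 N, if the wrist force passes 120 N, or if a joint passes its speed limit or range.

### The arm

A 7-joint arm with a two-finger parallel gripper is mounted at the origin on the work surface. World frame = base frame: x ahead of the robot, y to its left, z up, the work surface at z = 0. Lengths are in mm, angles in rad, forces in N, time in s.
With the tool pointing down it reaches from about 400 to 900 mm from the base axis. Payload 5.5 kg.
Tool frame: the origin (TCP) lies on the centre line of the jaws, within the pads' length; the fingertips stand 8 mm ahead of it and the grasp point (between the pads) lies 11 mm behind it; z points along the fingers, y is the direction in which the jaws open and shut (so a half turn about z gives the same grasp; the last joint's range is limited). The gripper opens to 92 mm and grips with 3 to 60 N. Pads are 19 mm wide; open, the fingers measure 130 mm over their backs; the gripper's body (75 mm by 190 mm) begins 47 mm behind the grasp point.
Start: joints at [0.263, 0.501, -0.427, 1.55, 0.221, 1.138, -0.21], TCP at [650, 0.037, 234.729] pointing down, gripper open.
Joint ranges: [-2.88, 2.88], [-0.31, 2.03], [-1.54, 1.56], [0.2, 2.42], [-1.41, 4.55], [0.19, 2.02], [-2.57, 2.57]. Speed limits (rad/s): [2.57, 2.57, 3.14, 3.14, 3.14, 3.14, 3.14].

### API

Orientations are given as a unit quaternion [x, y, z, w].
In Python, from workcell import robot gives the robot as it stands.
- The arm moves only by the tool drive_tool, never from a script. Its argument "series" is a list of rows, each a list of 3 entries, a list of its own where there are three numbers: the shift along the tool's x, y, z normalised to -1 to 1, where 1 is 0.03 m, then the turn, a rotation vector about the tool's x, y, z normalised to -1 to 1, where 1 is 0.15 rad, then the opening, from 0 (shut) to 1 (fully open). A call has 1 to 10 rows; each row shifts and turns the commanded pose from where the row before left it, along the tool's axes as they then stand; what a row does not reach is not made up. A row lasts 1/10 s, in which the tool goes at most 50 mm and 8.59 degrees, less where a joint would pass 70% of its speed; a pose out of reach is approached as far as the arm can. A call with a number of a shift or a turn outside -1 to 1 is refused whole. A call with a gripper value outside its range is refused whole. The fingers move at their own pace and stop on an object; "force" is the grip in N (left out, the last holds). Time passes only in rows, so rows that do not move let the fingers close. It gives the time, the measured TCP pose, the force and the opening at its end, in the units of the state.
- robot.observe(): the state, without advancing time (a new reading comes with each control period).
- robot.get_image(name): name is "scene" or "side" or "wrist"; returns the picture (384x512x3 uint8, red, green, blue); there is no depth.
- robot.camera_params(name): a dict with "fx", "fy", "cx", "cy" (pixels), "k1" (the pictures are not rectified: a ray, as slopes to the right and down, at radius r is drawn at 1 + k1 r^2 times it, then the intrinsics apply), "eye" and "attitude" of the camera in the world. Camera axes: x right, y up, looking along -z (the intrinsics and any distortion apply to the point x, -y, -z); pixel columns grow to the right and rows downward; lengths in mm; the calibration is good to about 2 mm. A picture is of the moment at which its call begins: read the wrist's pose just before it. camera_params takes no time and is no camera call; for the wrist camera it gives the pose at the moment of the call.
- robot.sign_off(): hands the job in, once; it reports no verdict.
The state is a dict: "clock": time; "joint_positions": joint angles; "qvel": joint speeds; "joint_torque": joint torques, N m; "eef_pos": TCP position; "tcp_rot": TCP orientation; "ft_force": force on the tool from outside, world axes, zero at the start; "ft_torque": the same for the moment, N m; "grip_width": opening from 0.0 (shut) to 1.0 (fully open).
Only numpy, scipy, OpenCV 4.12 (cv2) and the standard library are available. Lean on these libraries where they do the work, as an engineer would, in place of code of your own. Each camera call takes 0.05 s, during which the arm holds its last target.

## Working session

There is one attempt and no reset: what is moved stays moved. The work goes in short steps, Python scripts to look and compute and a tool call to move; the robot and the scene stay as the last step left them, time stands still between calls to the robot, and variables do not carry over. Pictures are saved under pics/ and viewed, and the job is handed in when it is done.

Besides the shell and the picture viewer there is one more tool, called after "Request:" as name(argument=value, ...) on one line, values as JSON. drive_tool: Moves the arm, as the interface text tells. Scaled input: -1 to 1 covers 0.03 m each way for a shift and 0.15 rad each way for a turn. Its arguments: {"type":"object","properties":{"series":{"type":"array","items":{"type":"array"}},"force":{"type":"number"}},"required":["series"]}

```bash
mkdir -p pics; ls; python3 - <<'E'
from workcell import robot
import cv2
print(robot.observe())
for n in ["scene","side","wrist"]:
    print(n,robot.camera_params(n))
    im=robot.get_image(n); cv2.imwrite(f"pics/{n}0.png",im[:,:,::-1])
E
```

```text
pics
{'clock': 0.0, 'joint_positions': array([ 0.26321781,  0.50183214, -0.42677341,  1.5514286 ,  0.22080197,
        1.13830182, -0.21029268]), 'qvel': array([-0.00019958,  0.00073894, -0.00185237,  0.00124074, -0.00065803,
        0.00022026,  0.0008279 ]), 'joint_torque': array([-1.62834690e-04, -5.66597199e+01, -5.81602022e+00, -2.79113513e+01,
       -6.85700797e-02,  3.08415934e-02,  1.78752666e-04]), 'eef_pos': array([ 6.49325694e+02, -6.88726754e-02,  2.33695520e+02]), 'tcp_rot': array([ 7.07097503e-01,  7.07115411e-01, -6.57868318e-04, -6.96096012e-04]), 'ft_force': array([-0.48256725, -0.93449734, -0.25742484]), 'ft_torque': array([ 0.01690904,  0.02348768, -0.02971962]), 'grip_width': 1.0002390201344298}
scene {'fx': 353.9189826550419, 'fy': 353.9189826550419, 'cx': 256.38980837151814, 'cy': 190.1874410677935, 'k1': -0.0913220527164078, 'eye': array([1058.7967962 , -535.79375904,  694.54283566]), 'attitude': array([0.40579398, 0.15787248, 0.34095448, 0.83316119])}
side {'fx': 412.6032862353856, 'fy': 412.6032862353856, 'cx': 261.4341883038292, 'cy': 193.92700221708853, 'k1': -0.11901908860180965, 'eye': array([ 81.37002564, 613.03934353, 938.72842307]), 'attitude': array([-0.11898529,  0.34800276,  0.88469106, -0.28645821])}
wrist {'fx': 292.58521723400895, 'fy': 292.58521723400895, 'cx': 254.89209822657037, 'cy': 188.17083430398313, 'k1': -0.03765504439890982, 'eye': array([648.88058999,  69.9476272 , 385.17797055]), 'attitude': array([-1.31034643e-01,  9.26047273e-04,  7.90392311e-04,  9.91377042e-01])}
```

View pics/scene0.png

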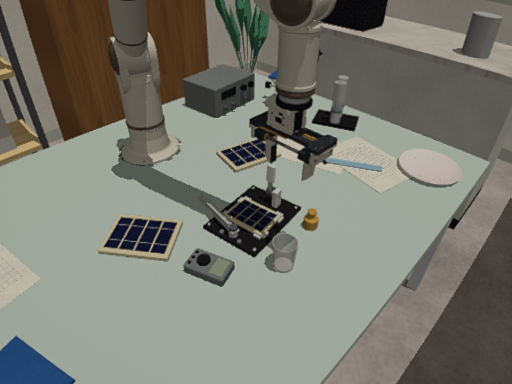

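View pics/side0.png

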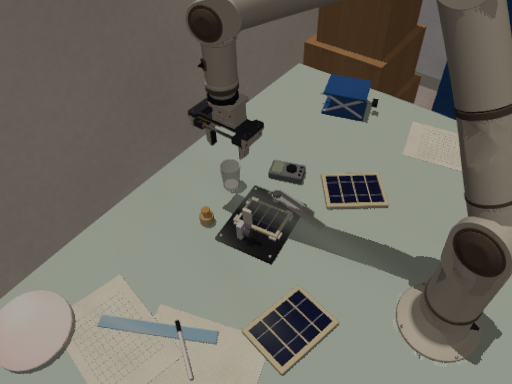

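View pics/wrist0.png

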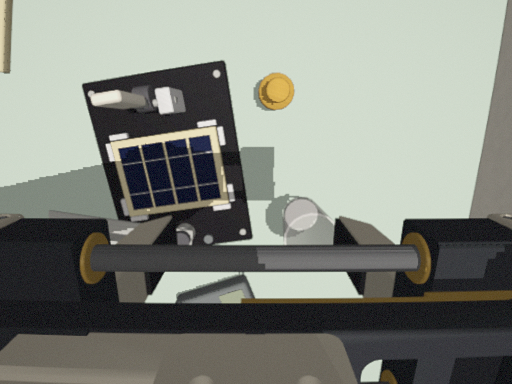

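```bash
cat > h.py <<'E'
import numpy as np, cv2
from scipy.spatial.transform import Rotation as R
def cast(p,px,z):
    K=np.array([[p['fx'],0,p['cx']],[0,p['fy'],p['cy']],[0,0,1.]])
    u=cv2.undistortPoints(np.array(px,float).reshape(-1,1,2),K,np.array([p['k1'],0,0,0.]))[:,0]
    d=R.from_quat(p['attitude']).apply(np.c_[u[:,0],-u[:,1],-np.ones(len(u))])
    e=np.array(p['eye']); return e+d*((np.asarray(z)-e[2])/d[:,2])[:,None]
def proj(p,X):
    c=R.from_quat(p['attitude']).inv().apply(np.atleast_2d(X)-p['eye'])
    s=np.c_[c[:,0],-c[:,1]]/-c[:,2:]
    s=s*(1+p['k1']*(s**2).sum(1))[:,None]
    return s*[p['fx'],p['fy']]+[p['cx'],p['cy']]
E
python3 - <<'E'
from workcell import robot
import cv2
from h import *
for n,(x0,y0,x1,y1) in dict(wrist=(30,40,350,300),scene=(180,150,340,290),side=(190,140,350,270)).items():
    im=cv2.imread(f"pics/{n}0.png")[y0:y1,x0:x1]
    s=2.4 if n=='wrist' else 4.5
    cv2.imwrite(f"pics/{n}0z.png",cv2.resize(im,None,fx=s,fy=s,interpolation=cv2.INTER_CUBIC))
E
```

```text
(no output)
```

View pics/wrist0z.png

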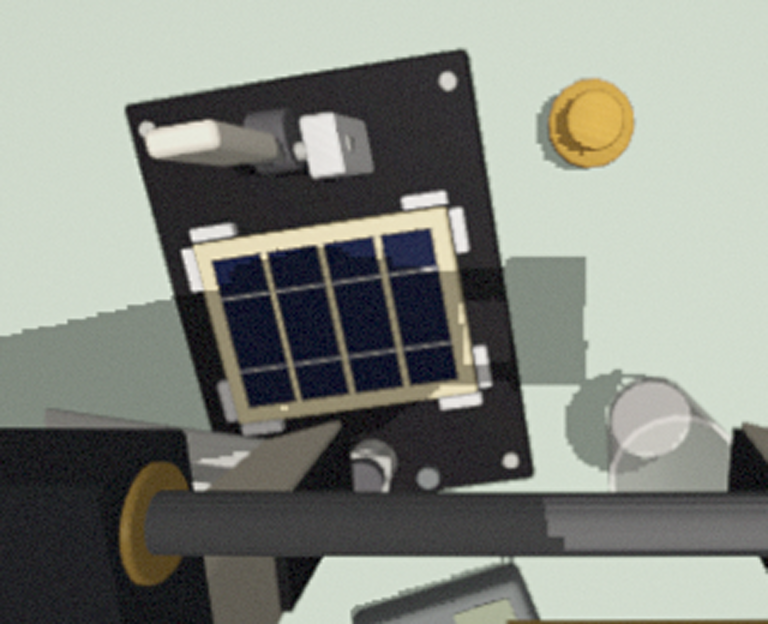

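View pics/scene0z.png

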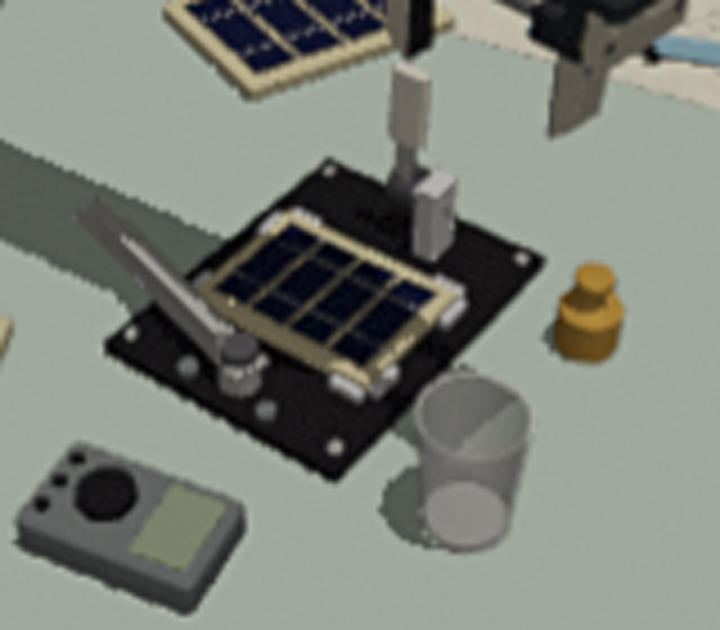

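View pics/side0z.png

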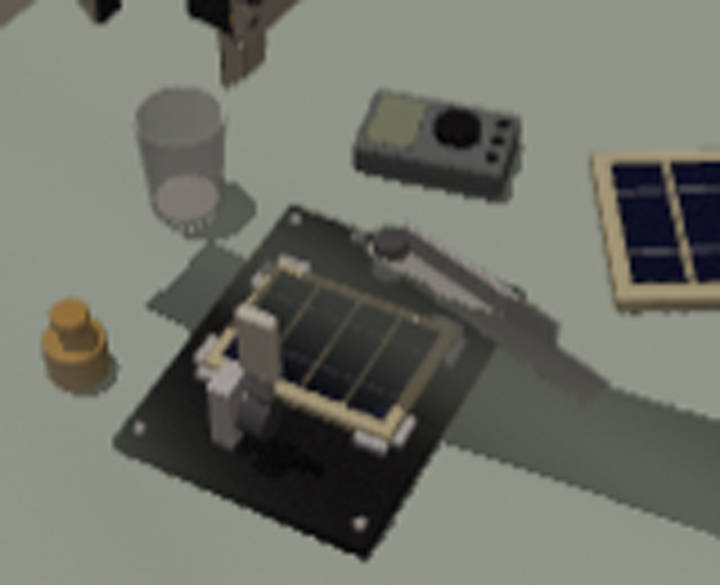

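```bash
cat >> h.py <<'E'
W0=dict(fx=292.58521723400895,fy=292.58521723400895,cx=254.89209822657037,cy=188.17083430398313,k1=-0.03765504439890982,eye=np.array([648.88058999,69.9476272,385.17797055]),attitude=np.array([-1.31034643e-01,9.26047273e-04,7.90392311e-04,9.91377042e-01]))
E
python3 - <<'E'
from workcell import robot
from h import *
H={'mm':(-90,-110),'pm':(90,-110),'pp':(90,125),'mp':(-90,125)}
def fit(A,B):
    a=A-A.mean(0);b=B-B.mean(0)
    th=np.arctan2((a[:,0]*b[:,1]-a[:,1]*b[:,0]).sum(),(a*b).sum())
    Rm=np.array([[np.cos(th),-np.sin(th)],[np.sin(th),np.cos(th)]])
    t=B.mean(0)-Rm@A.mean(0); return th,t,np.linalg.norm(A@Rm.T+t-B,axis=1)
obs={'wrist':(W0,{'mp':(82.9,83.3),'pp':(224.2,60.8),'pm':(251.7,238.3)}),
'scene':(robot.camera_params('scene'),{'mm':(203.6,226.9),'pm':(254.4,256.9),'pp':(301.1,208.2),'mp':(253.3,184.9)}),
'side':(robot.camera_params('side'),{'pm':(255.8,185.8),'pp':(215.6,238.9),'mp':(271.3,264.4)})}
AA=[];BB=[]
for n,(p,o) in obs.items():
    A=np.array([H[k] for k in o],float);B=cast(p,list(o.values()),12.)[:,:2]
    print(n,*[np.round(v,3) for v in fit(A,B)]);AA.append(A);BB.append(B)
th,t,r=fit(np.vstack(AA),np.vstack(BB));print(th,t,r.round(1))
Rm=np.array([[np.cos(th),-np.sin(th)],[np.sin(th),np.cos(th)]])
# strap tip end (web end, top z54) & foot tip z32
inv=lambda X:(X[:,:2]-t)@Rm
for n,px,z in [('scene',[(180+92/4.5,150+203/4.5)],[32.]),('side',[(190+595/4.5,140+392/4.5)],[30.]),('side',[(190+557/4.5,140+325/4.5)],[54.]),('scene',[(180+238/4.5,150+345/4.5)],[50.])]:
    q=inv(cast(obs[n][0],px,np.array(z)));d=q-[0,-85];print(n,q,np.hypot(*d[0]),np.arctan2(-d[0,0],d[0,1]))
# lever tip
q=inv(cast(W0,[(30+185/2.4,40+140/2.4)],np.array([140.])));print('lever wrist z140',q)
q=inv(cast(obs['scene'][0],[(180+412/4.5,150+68/4.5)],np.array([140.])));print('lever scene',q)
q=inv(cast(obs['side'][0],[(190+258/4.5,140+312/4.5)],np.array([140.])));print('lever side',q)
for n,px in [('wrist',(30+592/2.4,40+125/2.4)),('wrist',(30+650/2.4,40+420/2.4)),('scene',(180+470/4.5,150+515/4.5)),('wrist',(30+355/2.4,40+610/2.4)),('scene',(180+130/4.5,150+520/4.5))]:
    print(n,inv(cast(obs[n][0],[px],np.array([5. if 'x' else 0]))))
E
```

```text
wrist 0.138 [540.878  -8.193] [2.695 1.974 2.636]
scene 0.137 [546.742 -11.308] [4.299 0.984 4.1   1.694]
side 0.13 [533.304  -3.161] [0.342 1.72  1.397]
0.14170080993806092 [541.198489    -8.03638069] [2.7 2.2 2.6 8.5 5.8 8.5 5.4 9.4 8.6 8.6]
scene [[-165.20139598  -32.22404388]] 173.4266495600555 1.2615793547170782
side [[-170.04690203  -33.446934  ]] 177.68980698160516 1.2764341058160067
side [[-133.55689468  -53.43848466]] 137.2354668752259 1.3387384261138713
scene [[  7.3855736  -92.14912692]] 10.278945135302115 -2.3399281881953664
lever wrist z140 [[-0.45690158 88.33274183]]
lever scene [[-3.18840903e-02  9.13354160e+01]]
lever side [[-1.19055339 87.3498993 ]]
wrist [[146.5744443   79.33492763]]
wrist [[159.98966303 -86.00746966]]
scene [[164.77426297 -84.87947091]]
wrist [[ -35.25968076 -186.56385689]]
scene [[  16.40679516 -200.0499584 ]]
```

Request:
drive_tool(series=[[[-0.74,-0.99,0],[0,0,0],0],[[-0.74,-0.99,0],[0,0,0],0],[[-0.74,-0.99,0],[0,0,0],0],[[-0.74,-0.99,0],[0,0,0],0],[[-0.74,-0.99,0],[0,0,0],0],[[-0.74,-0.99,0],[0,0,0],0],[[0,0,0],[0,0,0],0]], force=20)

```text
clock: 0.85
eef_pos: [467.4, -137.1, 234.1]
tcp_rot: [0.709, 0.705, -0.002, -0.001]
ft_force: [0.5, 0.1, -0.3]
grip_width: 0.442
```

Request:
drive_tool(series=[[[0,0,0.5],[0,0,-0.95],0],[[0,0,0.5],[0,0,-0.95],0],[[0,0,0.5],[0,0,-0.95],0],[[0,0,0.5],[0,0,-0.95],0],[[0,0,0.5],[0,0,-0.95],0],[[0,0,0.5],[0,0,-0.95],0],[[0,0,0],[0,0,-0.95],0],[[0,0,0],[0,0,-0.95],0],[[0,0,0],[0,0,-0.95],0],[[0,0,0],[0,0,-0.95],0]])

```text
clock: 1.85
eef_pos: [472.4, -132.5, 144.6]
tcp_rot: [0.07, 0.998, 0.0, 0.0]
ft_force: [0.3, -0.4, 0.3]
grip_width: 0.006
```

```bash
cat > look.py <<'E'
import sys,cv2
from workcell import robot
tag=sys.argv[1]
for n in sys.argv[2:]:
    p=robot.camera_params(n); print(n,p['eye'].round(1),p['attitude'].round(4)) if n=='wrist' else 0
    im=robot.get_image(n)[:,:,::-1]
    if n!='wrist':
        x0,y0,x1,y1=dict(scene=(180,110,340,290),side=(190,100,350,270))[n]
        im=cv2.resize(im[y0:y1,x0:x1],None,fx=3.3,fy=3.3,interpolation=cv2.INTER_CUBIC)
    cv2.imwrite(f"pics/{n}{tag}.png",im)
o=robot.observe(); print(o['clock'],o['eef_pos'].round(1),o['tcp_rot'].round(3),o['ft_force'].round(2),o['joint_positions'].round(2),o['grip_width'].round(3))
E
python3 look.py 1 wrist scene side
```

```text
wrist [ 402.6 -122.6  296. ] [-0.0986 -0.086   0.651   0.7477]Traceback (most recent call last):
  File "look.py", line 11, in <module>
    o=robot.observe(); print(o['clock'],o['eef_pos'].round(1),o['tcp_rot'].round(3),o['ft_force'].round(2),o['joint_positions'].round(2),o['grip_width'].round(3))
                                                                                                                                         ^^^^^^^^^^^^^^^^^^^^^
AttributeError: 'float' object has no attribute 'round'
```

View pics/wrist1.png

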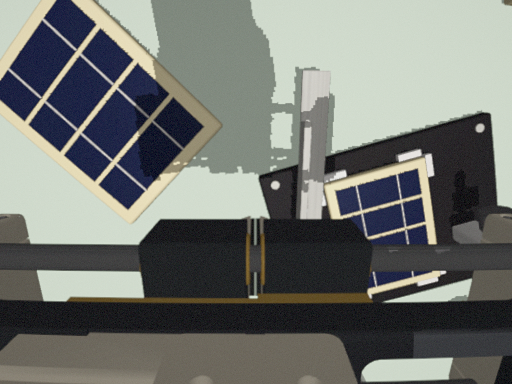

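View pics/scene1.png

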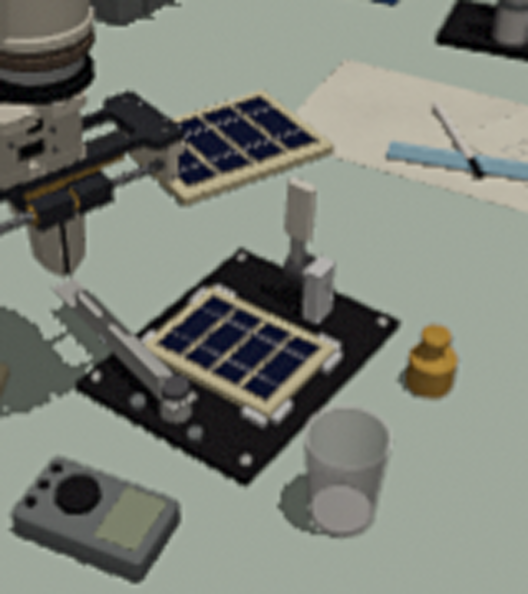

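View pics/side1.png

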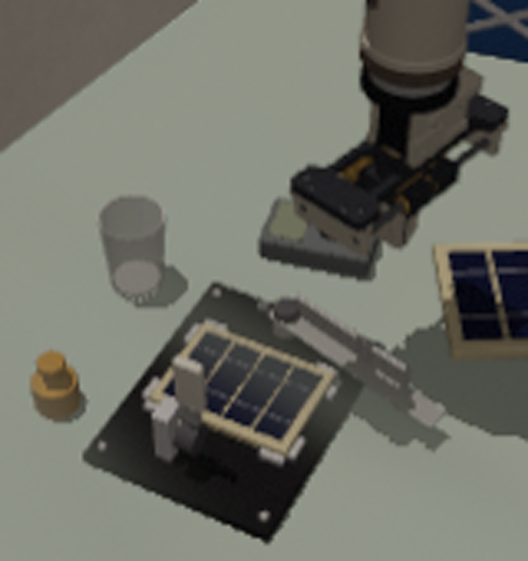

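```bash
sed -i "s/o\['grip_width'\].round(3)/o['grip_width']/" look.py; python3 - <<'E'
import cv2
im=cv2.imread('pics/wrist1.png')[50:230,240:360];cv2.imwrite('pics/w1z.png',cv2.resize(im,None,fx=3.3,fy=3.3,interpolation=cv2.INTER_CUBIC))
from h import *
W=dict(W0,eye=np.array([402.6,-122.6,296.]),attitude=np.array([-.0986,-.086,.651,.7477]))
B=cast(W,[(489,113),(261,178)],12.)[:,:2];print(B,np.diff(B,axis=0),np.linalg.norm(B[0]-B[1]))
E
```

```text
[[ 434.83523623  101.25722465]
 [ 468.62141331 -125.56467957]] [[  33.78617708 -226.82190422]] 229.3244034021603
```

View pics/w1z.png

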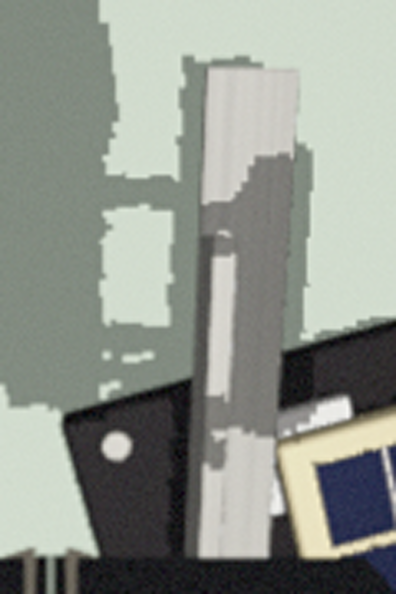

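```bash
python3 - <<'E'
from h import *
W=dict(W0,eye=np.array([402.6,-122.6,296.]),attitude=np.array([-.0986,-.086,.651,.7477]))
th=.14;t=np.array([541.5,-7.5]);Rm=np.array([[np.cos(th),-np.sin(th)],[np.sin(th),np.cos(th)]])
q=lambda px,z:(cast(W,px,z)[:,:2]-t)@Rm
a=q([(302.7,70.6),(330.3,71.2)],32.);print(a);d=a.mean(0)-[0,-85];print(np.hypot(*d),np.arctan2(-d[0],d[1]))
b=q([(240+212/3.3,50+245/3.3),(240+200/3.3,50+550/3.3)],54.);print('web',b)
for c in b:
    d=c-[0,-85];r=np.hypot(*d);print(r,np.arctan2(-d[0],d[1])-np.arcsin(12/r), np.arctan2(-d[0],d[1])-np.arcsin(6/r))
print('tool',(np.array([472.4,-132.5])-t)@Rm)
E
```

```text
[[-173.61752524  -46.61647442]
 [-166.83140433  -24.06646747]]
177.3198745743708 1.2869495570982523
web [[-131.72233789  -59.14775169]
 [ -55.03990486  -80.80057892]]
134.23528984915166 1.2874816390257455 1.3322838747961332
55.19987558513102 1.2755045495555182 1.3857350306662228
tool [ -85.86681467 -114.1345703 ]
```

Request:
drive_tool(series=[[[0,0,0.82],[0,0,0],0],[[0,0,0.82],[0,0,0],0],[[0,0,0.82],[0,0,0],0],[[0,0,0.82],[0,0,0],0],[[0,0.3,0],[0,0,0],0],[[0,0.3,0],[0,0,0],0],[[0,0.1,0],[0,0,0],0],[[0,0,0],[0,0,0],0]])

```text
clock: 2.8
eef_pos: [476.1, -111.4, 47.6]
tcp_rot: [0.072, 0.997, -0.0, 0.001]
ft_force: [-1.2, -0.4, 0.2]
grip_width: 0.006
```

```bash
python3 look.py 2 wrist side
```

```text
wrist [ 406.1 -100.9  198.9] [-0.0999 -0.0861  0.649   0.7492]
2.9 [ 475.7 -112.5   47.3] [ 0.073  0.997 -0.     0.001] [ 0.37 -0.42 -0.25] [ 0.62  0.53 -0.54  2.08  0.45  0.64  1.21] 0.004493008006504076
```

View pics/wrist2.png

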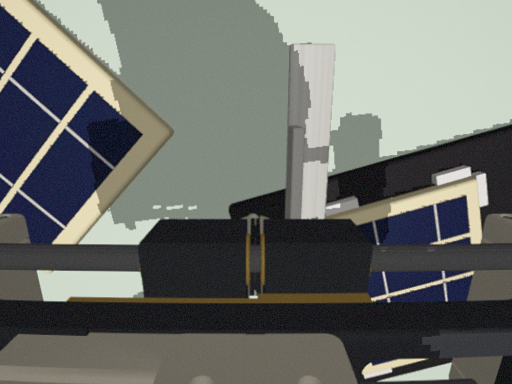

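View pics/side2.png

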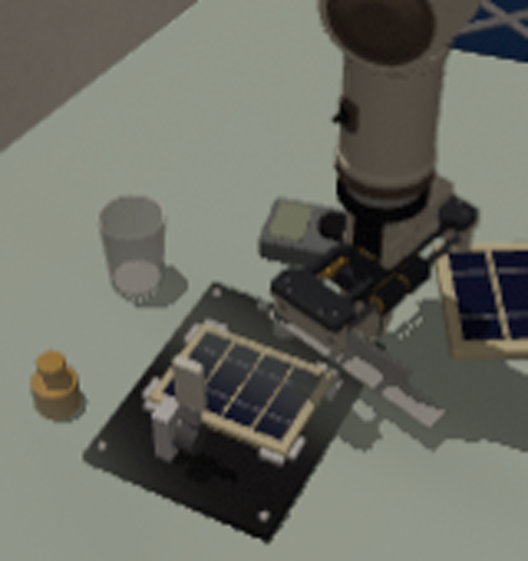

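Request:
drive_tool(series=[[[0.1,0.35,0],[0,0,0.8],0],[[0.1,0.31,0],[0,0,0.8],0],[[0.1,0.31,0],[0,0,0.8],0],[[0.1,0.31,0],[0,0,0.8],0],[[0.1,0.31,0],[0,0,0.8],0]])

```text
clock: 3.4
eef_pos: [478.5, -64.2, 46.9]
tcp_rot: [0.367, 0.93, -0.001, 0.0]
ft_force: [0.1, -1.3, 0.7]
grip_width: 0.007
```

```bash
python3 look.py 3 wrist side; python3 - <<'E'
from h import *
from workcell import robot
th=.14;t=np.array([541.5,-7.5]);Rm=np.array([[np.cos(th),-np.sin(th)],[np.sin(th),np.cos(th)]])
print((robot.observe()['eef_pos'][:2]-t)@Rm)
E
```

```text
wrist [426.9 -16.  198.3] [-0.1208 -0.0517  0.395   0.9092]
3.5 [479.3 -62.6  47. ] [0.364 0.931 0.    0.001] [-0.69 -0.4  -0.24] [ 0.41  0.5  -0.4   2.09  0.33  0.61  0.61] 0.008930838416445536
[-69.24792253 -45.8548847 ]
```

View pics/wrist3.png

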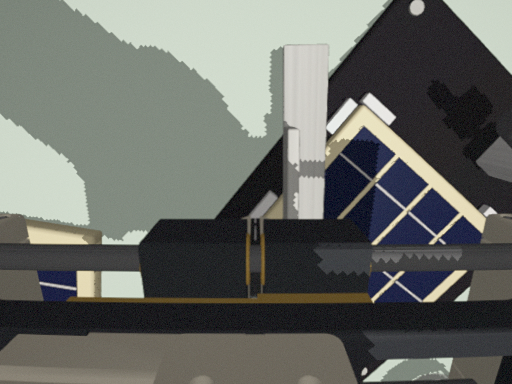

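View pics/side3.png

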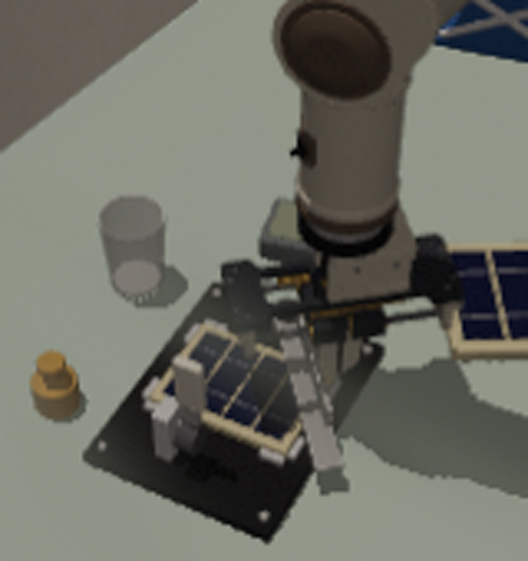

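Request:
drive_tool(series=[[[0.1,0.31,0],[0,0,0.8],0],[[0.1,0.31,0],[0,0,0.8],0],[[0.1,0.31,0],[0,0,0.8],0],[[0.1,0.31,0],[0,0,0.8],0],[[0.1,0.31,0],[0,0,0.8],0]])

```text
clock: 4.0
eef_pos: [508.0, -26.5, 46.4]
tcp_rot: [0.624, 0.781, -0.001, -0.0]
ft_force: [-1.3, -1.8, 0.8]
grip_width: 0.004
```

Request:
drive_tool(series=[[[0.03,0.1,0],[0,0,0.25],0],[[0.02,0.08,0],[0,0,0.2],0],[[0,0,0],[0,0,0],0]])

```text
clock: 4.3
eef_pos: [513.5, -23.2, 46.4]
tcp_rot: [0.649, 0.761, -0.0, -0.0]
ft_force: [-0.8, 0.1, 0.0]
grip_width: 0.004
```

```bash
python3 look.py 4 wrist side scene; python3 - <<'E'
from h import *
from workcell import robot
th=.14;t=np.array([541.5,-7.5]);Rm=np.array([[np.cos(th),-np.sin(th)],[np.sin(th),np.cos(th)]])
print((robot.observe()['eef_pos'][:2]-t)@Rm)
E
```

```text
wrist [501.8  45.9 197.8] [-0.1306 -0.0102  0.0793  0.9882]
4.45 [513.5 -23.3  46.4] [0.649 0.761 0.    0.   ] [-0.33  0.46  0.24] [ 0.18  0.52 -0.23  2.02  0.19  0.62 -0.02] 0.005285436623463864
[-29.90976282 -11.70944531]
```

View pics/wrist4.png

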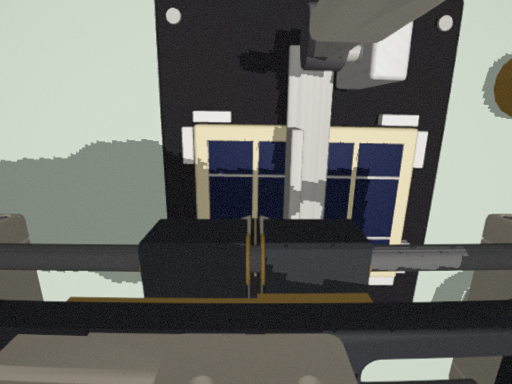

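View pics/side4.png

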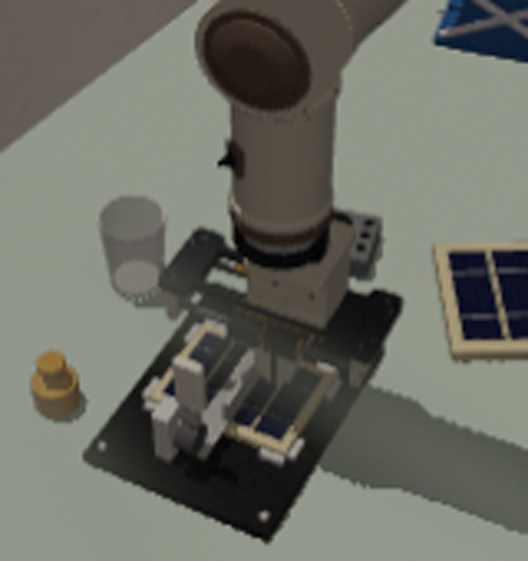

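View pics/scene4.png

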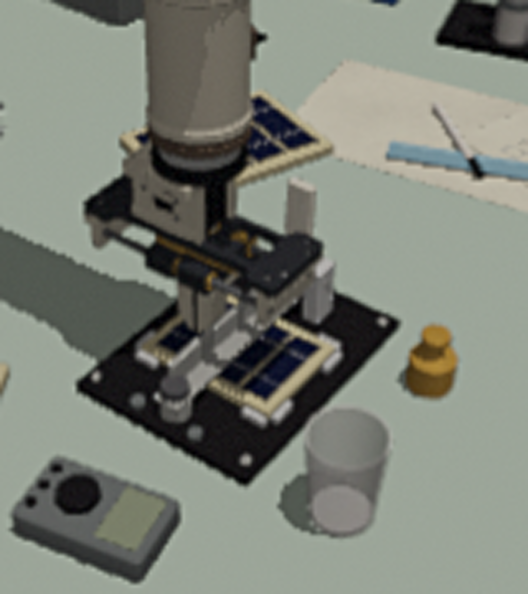

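Request:
drive_tool(series=[[[0,0.1,0],[0,0,0.1],0],[[0,0.1,0],[0,0,0],0]])

```text
clock: 4.65
eef_pos: [514.5, -22.9, 45.7]
tcp_rot: [0.655, 0.755, -0.004, -0.003]
ft_force: [-17.5, -0.4, 16.2]
grip_width: 0.002
```

Request:
drive_tool(series=[[[0,0.05,0],[0,0,0],0],[[0,0,0],[0,0,0],0]])

```text
clock: 4.85
eef_pos: [514.4, -23.0, 45.4]
tcp_rot: [0.655, 0.755, -0.005, -0.004]
ft_force: [-16.3, -1.0, 14.3]
grip_width: 0.002
```

Request:
drive_tool(series=[[[0,-0.5,0],[0,0,0],0],[[0,-0.5,0],[0,0,0],0],[[0,0,-0.85],[0,0,0],0],[[0,0,-0.85],[0,0,0],0],[[0,0,-0.85],[0,0,0],0],[[0,0,0],[0,0,0],0]])

```text
clock: 5.45
eef_pos: [494.6, -26.4, 126.3]
tcp_rot: [0.655, 0.756, 0.002, 0.003]
ft_force: [0.3, 0.5, -0.9]
grip_width: 0.003
```

```bash
python3 look.py 5 wrist scene; python3 - <<'E'
from h import *
from workcell import robot
th=.14;t=np.array([541.5,-7.5]);Rm=np.array([[np.cos(th),-np.sin(th)],[np.sin(th),np.cos(th)]])
o=robot.observe()
print((o['eef_pos'][:2]-t)@Rm, R.from_quat(o['tcp_rot']).as_matrix())
E
```

```text
wrist [482.8  43.  277.6] [-0.1312 -0.0129  0.0706  0.9887]
5.55 [492.2 -26.5 123.4] [0.655 0.756 0.001 0.001] [-1.27  0.04 -1.36] [ 0.22  0.36 -0.27  2.04  0.13  0.76  0.02] 0.004684359051314603
[-51.50276402 -11.89036761] [[-1.41692749e-01  9.89907943e-01  2.33013939e-03]
 [ 9.89910479e-01  1.41693847e-01 -3.12296203e-04]
 [-6.39310904e-04  2.26237929e-03 -9.99997236e-01]]
```

View pics/wrist5.png

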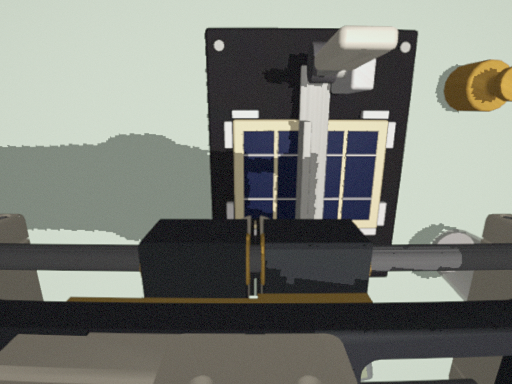

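View pics/scene5.png

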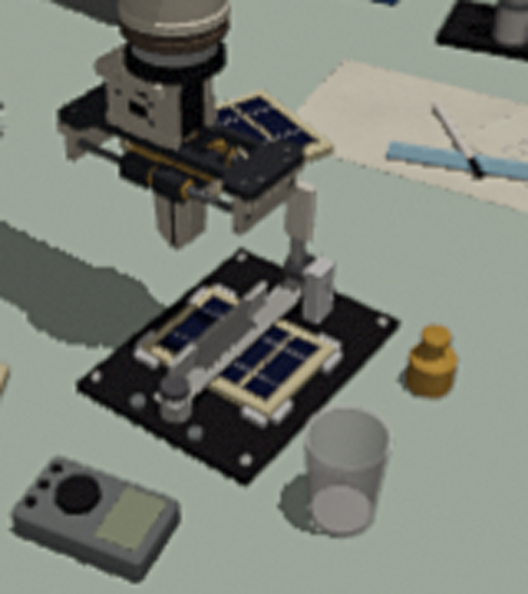

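```bash
python3 - <<'E'
import cv2
im=cv2.imread('pics/wrist5.png')[20:240,200:420];cv2.imwrite('pics/w5z.png',cv2.resize(im,None,fx=2.7,fy=2.7,interpolation=cv2.INTER_CUBIC))
E
```

```text
(no output)
```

View pics/w5z.png

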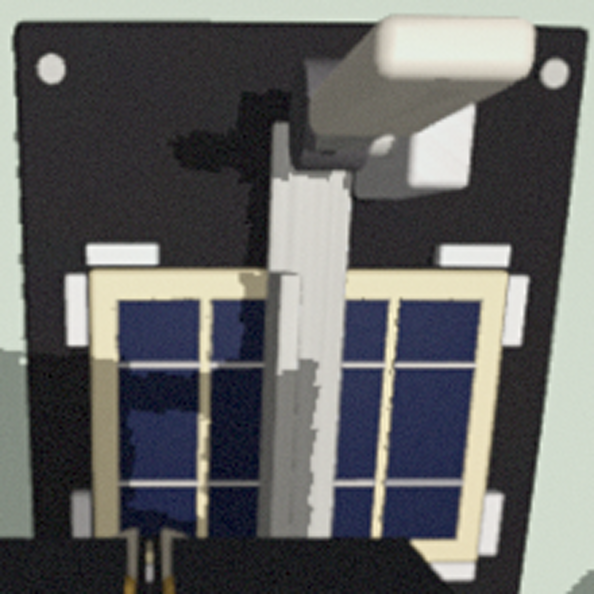

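```bash
python3 - <<'E'
from h import *
W=dict(W0,eye=np.array([482.8,43.,277.6]),attitude=np.array([-.1312,-.0129,.0706,.9887]))
g=lambda x,y:(200+x/2.7,20+y/2.7)
B=cast(W,[g(17,24),g(586,32)],12.)[:,:2];d=B[1]-B[0];th=np.arctan2(d[1],d[0]);print(th,np.hypot(*d))
Rm=np.array([[np.cos(th),-np.sin(th)],[np.sin(th),np.cos(th)]]);t=B.mean(0)-Rm@[0,125];print(t)
q=lambda px,z:((cast(W,px,z)[:,:2]-t)@Rm).round(1)
print('web outer',q([g(277,275),g(279,535)],54.),'foot edges',q([g(273,130),g(270,260),g(352,185),g(346,265)],32.))
print('panel edge',q([g(92,270),g(508,270)],22.))
print('lever tip inner edge',q([g(380,75),g(530,75)],140.), 'outer',q([g(385,18),g(530,18)],140.))
E
```

```text
0.14002195445292 176.72638851756392
[540.49891189  -9.81615228]
web outer [[-12.4  51.3]
 [ -8.3 -25.5]] foot edges [[-11.7  92. ]
 [-11.1  54.9]
 [ 12.5  76.8]
 [ 12.2  53.6]]
panel edge [[-65.7  51.4]
 [ 66.9  52.2]]
lever tip inner edge [[-11.4  86.7]
 [ 13.3  87.1]] outer [[-11.2  95.2]
 [ 12.3  95.7]]
```

Request:
drive_tool(series=[[[0.74,0.53,0.04],[0,0,0],0],[[0.74,0.53,0.04],[0,0,0],0],[[0.74,0.53,0.04],[0,0,0],0],[[0,0,0],[0,0,0],0],[[0.2,0,0],[0,0,0],0],[[0,0,0],[0,0,0],0]])

```text
clock: 6.15
eef_pos: [527.0, 52.5, 118.3]
tcp_rot: [0.655, 0.756, -0.001, -0.001]
ft_force: [-0.8, 1.5, -0.6]
grip_width: 0.007
```

```bash
cat > pos.py <<'E'
from h import *
from workcell import robot
th=.14;t=np.array([541,-9.]);Rm=np.array([[np.cos(th),-np.sin(th)],[np.sin(th),np.cos(th)]])
o=robot.observe()
print('holder frame tcp',(o['eef_pos'][:2]-t)@Rm)
E
python3 look.py 6 wrist side scene; python3 pos.py
```

```text
wrist [516.7 121.8 269.7] [-0.1307 -0.0082  0.0715  0.9888]
6.3 [527.7  51.5 118.9] [ 0.655  0.755 -0.    -0.   ] [ 0.31 -1.04  0.21] [ 0.08  0.42 -0.28  1.95  0.16  0.79 -0.15] 0.010000208179262194
holder frame tcp [-4.73811176 61.73079539]
```

View pics/side6.png

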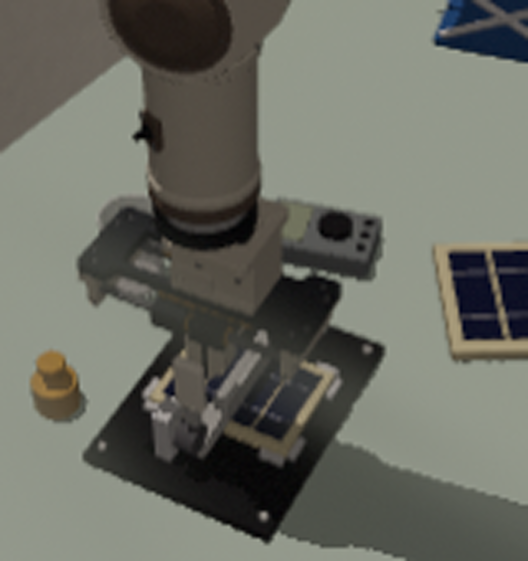

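View pics/scene6.png

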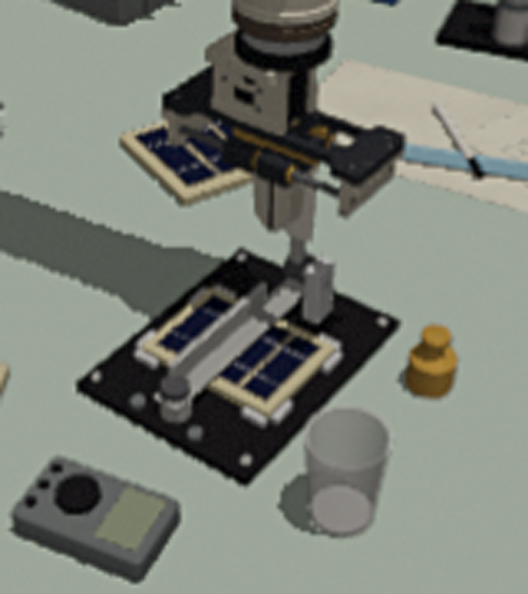

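Request:
drive_tool(series=[[[0.4,0,0],[0,0,0],0],[[0.24,0,0.02],[0,0,0],0],[[0.23,0,0.03],[0,0,0],0],[[0.38,0,0.12],[0,0,0],0],[[0.35,0,0.2],[0,0,0],0],[[0,0,0],[0,0,0],0]])

```text
clock: 6.9
eef_pos: [520.7, 102.4, 107.3]
tcp_rot: [0.654, 0.757, 0.0, -0.001]
ft_force: [-0.7, -1.0, 0.1]
grip_width: 0.003
```

```bash
python3 look.py 7 side scene; python3 pos.py
```

```text
7.0 [521.1 101.7 107.9] [ 0.654  0.756  0.    -0.001] [0.25 0.49 0.28] [-0.01  0.44 -0.29  1.96  0.17  0.77 -0.25] 0.005521653960936972
holder frame tcp [ -4.21708383 112.38722386]
```

View pics/side7.png

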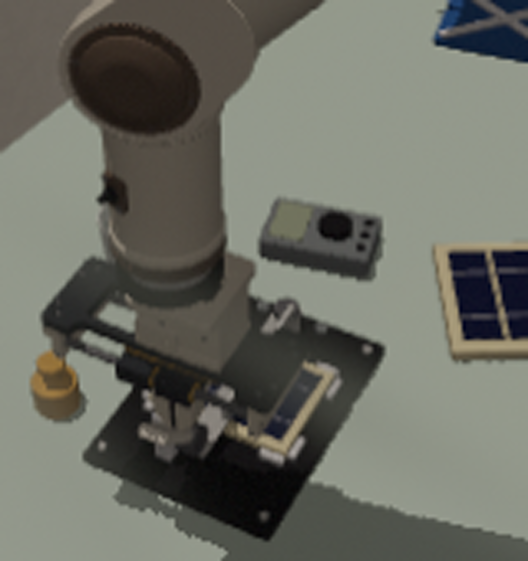

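View pics/scene7.png

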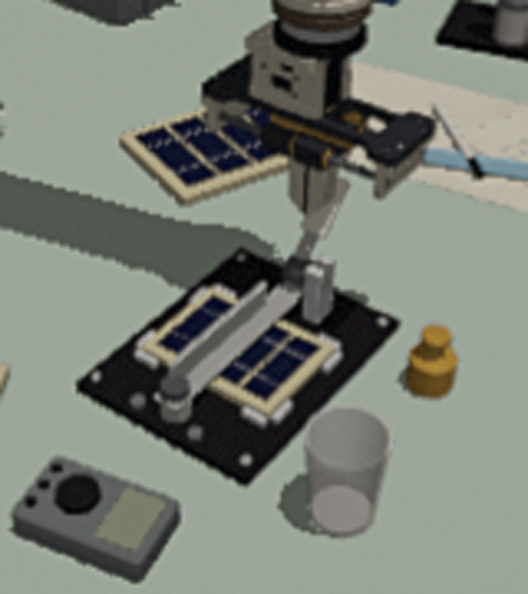

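Request:
drive_tool(series=[[[0.26,0,0.24],[0,0,0],0],[[0.24,0,0.32],[0,0,0],0],[[0.16,0,0.36],[0,0,0],0],[[0.05,0,0.3],[0,0,0],0],[[0,0,0],[0,0,0],0]])

```text
clock: 7.5
eef_pos: [517.4, 122.1, 69.9]
tcp_rot: [0.654, 0.756, -0.001, -0.001]
ft_force: [-0.6, -1.1, -0.0]
grip_width: 0.003
```

Request:
drive_tool(series=[[[0,0,0.12],[0,0,0],0],[[0,0,0],[0,0,0],0]])

```text
clock: 7.7
eef_pos: [517.7, 121.6, 68.6]
tcp_rot: [0.655, 0.756, -0.0, -0.001]
ft_force: [-4.5, 2.1, 12.2]
grip_width: 0.002
```

```bash
python3 look.py 8 side scene; python3 pos.py
```

```text
7.8 [517.7 121.6  68.7] [ 0.655  0.756 -0.    -0.   ] [-4.75  0.41 11.7 ] [-0.06  0.51 -0.27  1.97  0.21  0.69 -0.32] 0.004248372351735294
holder frame tcp [ -4.82101398 132.56569427]
```

View pics/scene8.png

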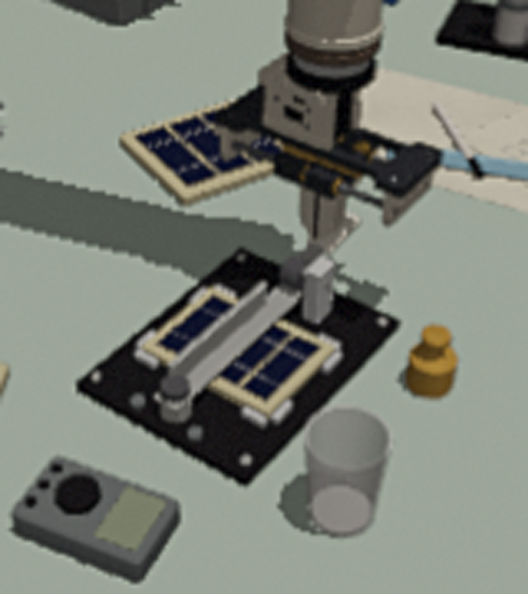

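Request:
drive_tool(series=[[[0,0,0.07],[0,0,0],0],[[0,0,0],[0,0,0],0]])

```text
clock: 8.0
eef_pos: [517.8, 121.7, 68.1]
tcp_rot: [0.655, 0.756, -0.0, -0.0]
ft_force: [-10.0, 0.6, 26.6]
grip_width: 0.003
```

Stiff stop. Lift off and look.

Request:
drive_tool(series=[[[0,0,-0.5],[0,0,0],0],[[0,0,-0.9],[0,0,0],0],[[0,0,-0.9],[0,0,0],0],[[-0.9,0,-0.9],[0,0,0],0],[[-0.9,0,-0.9],[0,0,0],0],[[-0.9,0,0],[0,0,0],0],[[-0.9,0,0],[0,0,0],0],[[0,0,0],[0,0,0],0]])

```text
clock: 8.8
eef_pos: [533.8, 8.5, 188.8]
tcp_rot: [0.658, 0.753, -0.001, 0.001]
ft_force: [-0.6, -0.8, -0.3]
grip_width: 0.005
```

```bash
python3 look.py 9 wrist side scene; python3 pos.py
```

```text
wrist [523.7  78.3 340. ] [-0.1321 -0.0086  0.0677  0.9889]
8.95 [533.2  14.5 188.5] [ 0.655  0.756 -0.    -0.   ] [ 0.63 -0.19  0.16] [ 0.15  0.33 -0.28  1.89  0.11  0.94 -0.03] 0.00264438339215712
holder frame tcp [-4.39748439 24.38918183]
```

View pics/wrist9.png

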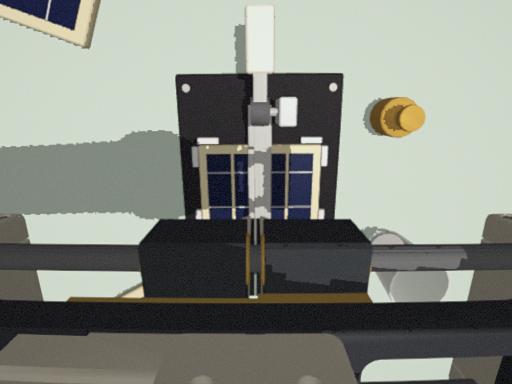

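View pics/side9.png

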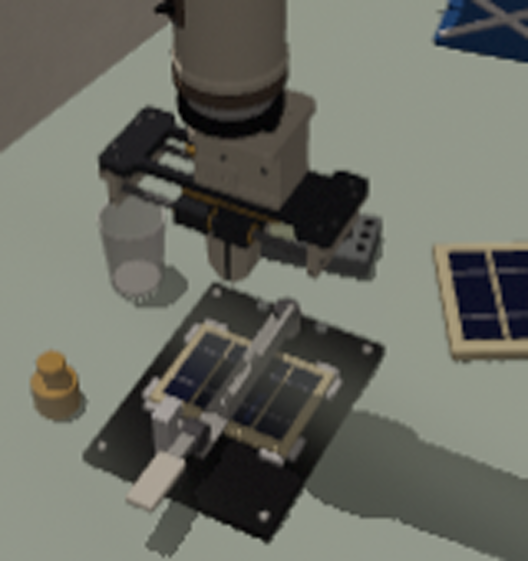

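View pics/scene9.png

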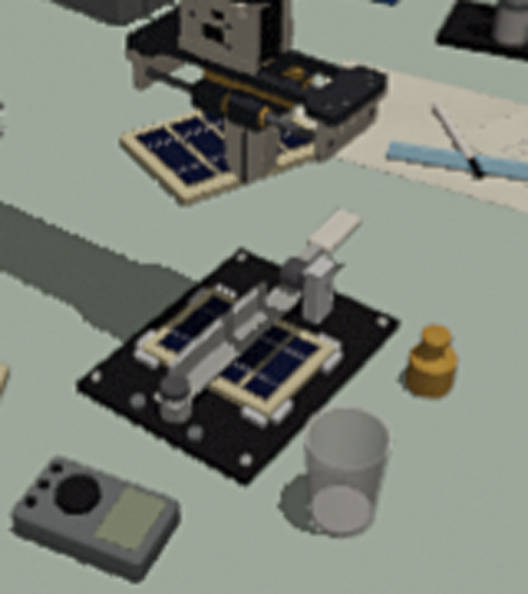

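```bash
python3 - <<'E'
from h import *
from workcell import robot
W=dict(W0,eye=np.array([523.7,78.3,340.]),attitude=np.array([-.1321,-.0086,.0677,.9889]))
im=cv2.imread('pics/wrist9.png')
a=cv2.resize(im[0:225,165:355],None,fx=2.6,fy=2.6,interpolation=cv2.INTER_CUBIC)
s=cv2.resize(cv2.imread('pics/scene9.png')[170:330,230:400],None,fx=3.5,fy=3.5,interpolation=cv2.INTER_CUBIC)
cv2.imwrite('pics/w9z.png',a);cv2.imwrite('pics/s9z.png',s)
B=cast(W,[(177,75),(342,73)],12.)[:,:2];d=B[1]-B[0];th=np.arctan2(d[1],d[0]);
Rm=np.array([[np.cos(th),-np.sin(th)],[np.sin(th),np.cos(th)]]);t=B.mean(0)-Rm@[0,125];print(th,np.hypot(*d),t)
for n,p in (('wrist',W),('scene',robot.camera_params('scene')),('side',robot.camera_params('side'))):
  tt=t if n=='wrist' else {'scene':np.array([546.7,-11.3]),'side':np.array([533.3,-3.2])}[n]
  for f in (1.5,1.4,1.3,1.1):
    P=[]
    for rho in (34,90):
      for x in (-13,13):
        y=85+rho*np.sin(f)-5*np.cos(f);z=52+rho*np.cos(f)+5*np.sin(f)
        P.append([*(Rm@[x,y]+tt),z])
    q=proj(p,np.array(P))
    o=dict(wrist=(0,0),scene=(180,110),side=(190,100))[n];k=1 if n=='wrist' else 3.3
    print(n,f,((q-o)*k).round(0).tolist())
E
```

```text
0.14842853404309772 174.70789453762237 [541.76391328  -8.97058424]
wrist 1.5 [[246.0, 75.0], [275.0, 75.0], [245.0, 6.0], [275.0, 5.0]]
wrist 1.4 [[246.0, 76.0], [275.0, 76.0], [244.0, 4.0], [276.0, 4.0]]
wrist 1.3 [[246.0, 77.0], [275.0, 77.0], [244.0, 4.0], [277.0, 3.0]]
wrist 1.1 [[246.0, 80.0], [276.0, 80.0], [243.0, 7.0], [278.0, 7.0]]
scene 1.5 [[305.0, 241.0], [329.0, 252.0], [338.0, 208.0], [362.0, 218.0]]
scene 1.4 [[304.0, 239.0], [329.0, 249.0], [338.0, 201.0], [362.0, 211.0]]
scene 1.3 [[304.0, 236.0], [328.0, 247.0], [337.0, 195.0], [361.0, 205.0]]
scene 1.1 [[302.0, 233.0], [327.0, 243.0], [334.0, 184.0], [358.0, 194.0]]
side 1.5 [[192.0, 466.0], [164.0, 455.0], [157.0, 515.0], [128.0, 502.0]]
side 1.4 [[192.0, 463.0], [164.0, 451.0], [157.0, 507.0], [128.0, 494.0]]
side 1.3 [[193.0, 460.0], [164.0, 448.0], [158.0, 498.0], [129.0, 485.0]]
side 1.1 [[195.0, 452.0], [166.0, 440.0], [162.0, 478.0], [132.0, 466.0]]
```

View pics/w9z.png

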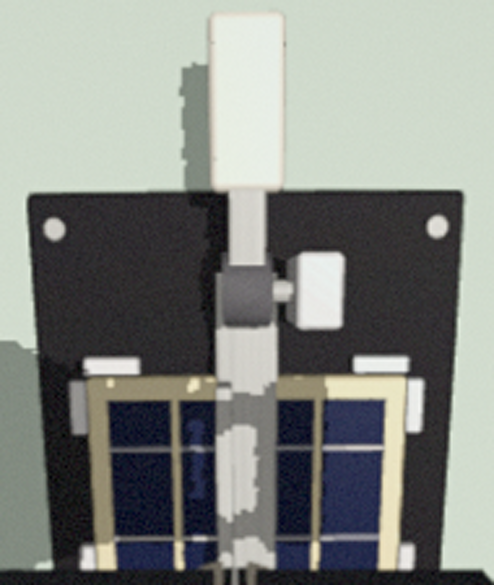

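View pics/s9z.png

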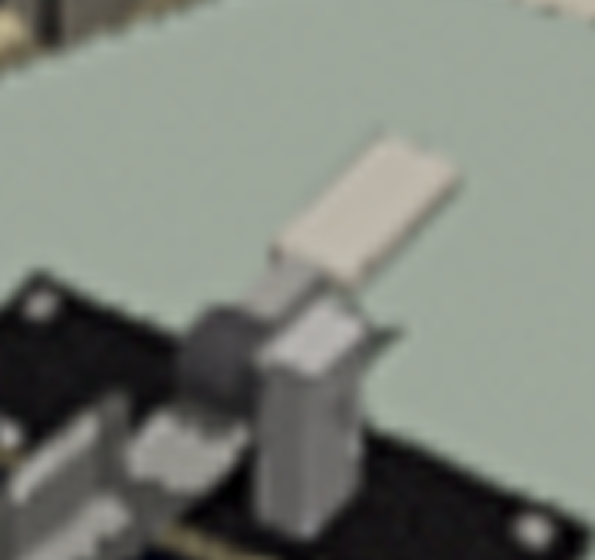

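```bash
python3 -c "
from workcell import robot
o=robot.observe();print(o['clock'],o['ft_force'],o['qvel'].round(3))
print(robot.sign_off())"
```

```text
8.95 [ 0.62647208 -0.19027584  0.15566047] [-0.019  0.001 -0.017 -0.001 -0.002 -0.001  0.   ]
the job is handed in; nothing more can be done
None
```

I closed the strap first, then pushed the lever down, and handed the job in at 8.95 s. `sign_off` gives no verdict.

- **Strap:** I swung it from about 1.29 rad with the back of the shut finger until it hit a hard stop, at about 17 N sideways. A wrist picture afterwards put both foot edges at about ±12 mm from the holder's centre line, so it is closed to within about 0.01 rad.
- **Lever:** I pushed it outward from about 0.07 rad with the fingertip until it stopped hard, with 27 N upward on the tool. In the scene and wrist pictures its free end matches the 1.5 rad position within a few pixels.
- **Final check:** The gripper was raised clear and touching nothing, with force readings under 1 N. The panel is still in its nest, and the beaker, weight and meter show no sign of having moved.

Three readings were less clean:
- **Holder position:** the three cameras disagreed by up to about 13 mm. I used the wrist camera's value, which stayed consistent to about 3 mm.
- **Web line:** in the strap check, the two points on its upright web differed by 4 mm. I relied on the foot edges instead.
- **Off-axis forces:** the strap push also showed about 16 N upward, and the lever push about 10 N sideways. I did not trace the cause of either, and both disappeared when I backed off.

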